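# Free the indexed banding wheel

### The job

Someone has hung the roll of masking tape on the pull knob of the banding wheel's index plunger. Lift the roll up and off the knob without dragging the plunger out with it, and set it down (do not drop it) in the wooden tray; then take hold of the knob, pull the sprung plunger all the way back to its stop so that the pin is clear of its hole in the wheel's edge, and finish while still holding it there, because it springs back if let go. Do not turn the wheel, and leave the bowl on it and the pot, jar and brush on the bench where they are.

Things in the scene. Friction and masses are not known exactly. Their poses are not given: they have to be found in the camera images.
- stand: Cast stand of the indexed banding wheel, fixed. Origin on the bench under the centre of its 180 mm round foot, z up. On its -x side an upright plate (40 mm wide, 146 mm high, 130 to 142 mm from the centre) carries a horizontal radial index plunger, axis 120 mm above the bench. The aluminium wheel on top is 240 mm across, from 109 to 131 mm above the bench.
- plunger (a joint): How far the sprung plunger is pulled out, m: 0 = pin seated 12 mm deep in its hole in the wheel's edge, 0.012 = pin tip just leaves the hole, 0.018 = end stop (fully back). It slides straight along the stand's -x. The spring pulls it home: 8 N at 0, rising to 13 N at the stop; it does not latch.
- knob_waist (a point): Middle of the plunger's black pull knob, on its axis; moves with the plunger. Frame parallel to the stand's: -x is the way to pull. Waist 18 mm in diameter, 28 mm long, centred here; at its outer (-x) end a flange 28 mm in diameter, 8 mm thick (14 to 22 mm from here); at its inner end (+x) a collar 27 mm in diameter, 4 mm thick.
- pin_tip (a point): Tip of the plunger's 14 mm steel pin, on its axis; moves with the plunger.
- seat_mouth (a point): Mouth of the pin's seat hole in the wheel's edge, on the plunger's axis (fixed to the stand).
- wheel (a joint): Turn of the wheel, rad, 0 at the start; the seated pin locks it, and with the pin out it turns easily.
- tape: Roll of masking tape, 68 mm outside, 44 mm bore, 20 mm wide, about 0.1 kg, firm. Origin at its centre; x = roll's axis. It hangs by its bore on the knob's waist, centre 13 mm below the plunger's axis, axes parallel; the rim is free to grip across its diameter from above. Raised 13 mm, its bore clears the knob's end flange by 8 mm all round; then draw it off along the stand's -x, over 35 mm.
- tray: Open wooden tool tray, fixed, empty, 200 mm (its x) by 260 mm (its y) outside, 36 mm high, walls and floor 8 mm thick. Origin at the centre of its underside on the bench, z up.
- bowl: White bowl standing mouth down on the wheel, 134 mm across, 56 mm high; origin at the centre of its underside. Leave alone.
- bench_pot: White round pot standing mouth down on the bench, 138 mm across, 110 mm high; origin at the centre of its underside. Leave alone.
- jar: Jar with a steel lid, 60 mm across, 75 mm high, standing on the bench; origin at the centre of its underside. Leave alone.
- brush: Brush lying on the bench, about 200 mm long along its own x; origin under its middle. Leave alone.

How it is judged:
On the way, in this order (a step that is already met when the one before it is completed fails the run):
1. the roll of tape has been lifted off the knob in the gripper (contact force between the fingers and tape above 0.5 N and contact force between tape and plunger below 0.05 N and distance between tape and knob_waist above 0.06 m), for 0.1 s.
2. the roll has been set down in the tray and let go (x of tape in the frame of tray between -0.092 and 0.092 m and y of tape in the frame of tray between -0.122 and 0.122 m and height (world z) of tape below 0.055 m and contact force between the fingers and tape below 0.05 N and linear speed of tape below 0.05 m/s), for 0.2 s.
3. the plunger is pulled fully back by the gripper and held (value of joint plunger above 0.0155 m and contact force between the fingers and plunger above 2 N), for 0.5 s.
At the end, for the whole second after the job is handed in: The gripper's fingers hold the plunger fully back (at least 15.5 mm of its 18 mm travel; the pin leaves its hole at 12 mm) through the last second, with the wheel within 0.08 rad of where it was and the roll of tape at rest inside the tray (all of step 3 and contact force between tape and plunger below 0.05 N and value of joint wheel between -0.08 and 0.08 rad and x of tape in the frame of tray between -0.092 and 0.092 m and y of tape in the frame of tray between -0.122 and 0.122 m and height (world z) of tape below 0.055 m and linear speed of tape below 0.05 m/s); the arm keeps its last pose, push and grip.
It fails at once if the tape dragged the plunger out of its hole (value of joint plunger above 0.01 m and contact force between tape and plunger above 0.05 N).
It fails at once if the tape was dropped or thrown (contact force between the fingers and tape below 0.05 N and linear speed of tape above 1 m/s).
It fails at once if the wheel was turned (value of joint wheel above 0.08 rad or value of joint wheel below -0.08 rad).
It fails at once if a bystander was disturbed (distance of any of bowl, bench_pot, jar from where it was at the start of the episode above 0.02 m or distance of brush from where it was at the start of the episode above 0.03 m).
It also fails if it takes over 64 s, if anything falls off the work surface, if the arm or the gripper's body presses on something with over 40 N, if the wrist force passes 120 N, or if a joint passes its speed limit or range.

### The arm

A 6-joint arm with a two-finger parallel gripper is mounted at the origin on the work surface. World frame = base frame: x ahead of the robot, y to its left, z up, the work surface at z = 0. Lengths are in m, angles in rad, forces in N, time in s.
With the tool pointing down it reaches from about 0.25 to 0.8 m from the base axis. Payload 3.9 kg.
Tool frame: the origin (TCP) lies at the very end of the fingers, on their centre line; the grasp point (between the pads) lies 19 mm behind it (bot.grip_depth is the distance from the TCP to the grasp point, in m); z points along the fingers, y is the line along which they close (so a half turn about z gives the same grasp; the last joint's range is limited). The gripper opens to 85 mm and grips with 20 to 120 N. Pads are 22 mm wide; open, the fingers measure 114 mm over their backs; the gripper's body (76 mm by 85 mm) begins 54 mm behind the grasp point. The pads swing forward as they close: fully open they stand 13 mm farther back than shut.
Start: joints at [-1.179, 0.26, -0.138, 1.173, 0, 1.571], TCP at [0.2, -0.485, 0.231] pointing down, gripper open.
Joint ranges: [-2.78, 2.78], [-0.83, 1.72], [-1.28, 1.37], [-1.9, 2.12], [-1.57, 1.48], [-3.14, 3.14]. Speed limits (rad/s): [2.57, 2.57, 3.14, 3.14, 3.14, 3.14].

### API

Orientations are given as a unit quaternion [x, y, z, w].
In Python, from cell import bot gives the robot as it stands.
- The arm moves only by the tool send_rows, never from a script. Its arguments are lists of equal length, an entry for each row: "gripper": the gripper command: -1 is fully open, 1 is shut, values between are in proportion; "linear": the shift along the tool's x, y, z as a fraction of full scale, a list of three; "yaw": the turn about the tool's z as a fraction of full scale. In form: {"gripper": [gripper, ...], "linear": [[tx, ty, tz], ...], "yaw": [yaw, ...]}. A call has 1 to 10 rows; each row shifts and turns the commanded pose from where the row before left it, along the tool's axes as they then stand; what a row does not reach is not made up. Full scale, the value 1, is 200 mm for a shift and 120 degrees for a turn. A row lasts 1/8 s, in which the tool goes at most 62.5 mm and 10.7 degrees, less where a joint would pass 70% of its speed; a pose out of reach is approached as far as the arm can. A call with a number of a shift or a turn outside -1 to 1 is refused whole. A call with a gripper value outside its range is refused whole. The fingers move at their own pace and stop on an object; "grip_force" is the grip in N (left out, the last holds). Time passes only in rows, so rows that do not move let the fingers close. It gives the time, the measured TCP pose, the force, the opening and the grip force at its end, in the units of the state.
- bot.state(): the state, without advancing time (a new reading comes with each control period).
- bot.read_camera(name): name is "scene" or "top" or "wrist"; returns a dict with "color" (420x560x3 uint8, blue, green, red), "fx", "fy", "cx", "cy" (pixels), "origin" and "attitude" of the camera in the world; the wrist camera has in their place "tool_from_camera" (4x4, takes a point from camera to tool coordinates, whose origin is the TCP and whose axes are the flange's). Camera axes: x right, y up, looking along -z (the intrinsics and any distortion apply to the point x, -y, -z); pixel columns grow to the right and rows downward; lengths in m; the calibration is good to about 2 mm. A picture is of the moment at which its call begins: read the wrist's pose just before it. There is no depth.
- bot.sign_off(): hands the job in; it is judged then, once.
The state is a dict: "clock": time; "q": joint angles; "dq": joint speeds; "effort": joint torques, N m; "position": TCP position; "orientation": TCP orientation; "force": force on the tool from outside, world axes, zero at the start; "moment": the same for the moment, N m; "grip_width": finger opening in m; "grasp_force": force on a finger pad.
Only numpy, scipy, OpenCV 4.12 (cv2) and the standard library are available. Lean on these libraries where they do the work, as an engineer would, in place of code of your own. Each camera call takes 0.05 s, during which the arm holds its last target. There are 200 camera calls.

## Working session

There is one attempt and no reset: what is moved stays moved. The work goes in short steps, Python scripts to look and compute and a tool call to move; the robot and the scene stay as the last step left them, time stands still between calls to the robot, and variables do not carry over. Pictures are saved under pics/ and viewed, at most 10 in all, crops included, and the job is handed in when it is done.

Besides the shell and the picture viewer there is one more tool, called after "Request:" in YAML: its name, and indented under it one key for each argument. send_rows: Moves the arm, as the interface text tells. Shift numbers are shares of 200 mm and turn numbers shares of 120 degrees, none past 1 either way. Its arguments: {"type":"object","properties":{"gripper":{"type":"array","items":{"type":"number"}},"linear":{"type":"array","items":{"type":"array","items":{"type":"number","minimum":-1,"maximum":1}}},"yaw":{"type":"array","items":{"type":"number","minimum":-1,"maximum":1}},"grip_force":{"type":"number"}},"required":["gripper","linear","yaw"]}

```bash
mkdir -p pics; ls; python3 - <<'E'
from cell import bot
import cv2, numpy as np
np.set_printoptions(precision=4,suppress=True)
print(bot.state())
for n in ("scene","top"):
    c=bot.read_camera(n); cv2.imwrite(f"pics/{n}1.png",c["color"])
    print(n,{k:v for k,v in c.items() if k!="color"})
E
```

```text
pics
{'clock': 0.0, 'q': array([-1.179 ,  0.2607, -0.1394,  1.1727, -0.    ,  1.5708]), 'dq': array([-0.0014, -0.0006, -0.001 , -0.001 ,  0.0002, -0.    ]), 'effort': array([ -0.0005, -40.5681,  25.392 ,   0.0187,  -0.    ,   0.    ]), 'position': array([ 0.2002, -0.4846,  0.2305]), 'orientation': array([ 0.9809,  0.1946, -0.0002, -0.001 ]), 'force': array([0.7853, 0.2112, 0.5727]), 'moment': array([-0.0215,  0.0154, -0.0319]), 'grasp_force': 0.0, 'grip_width': 0.08557220006857118}
scene {'fx': 503.1163353180142, 'fy': 503.1163353180142, 'cx': 273.62144493368976, 'cy': 213.6588269386881, 'origin': array([1.0368, 0.7643, 0.8695]), 'attitude': array([0.1126, 0.4068, 0.8698, 0.2554])}
top {'fx': 463.9092605477441, 'fy': 463.9092605477441, 'cx': 280.20463258130457, 'cy': 209.8592525420278, 'origin': array([ 0.4957, -0.0188,  1.0949]), 'attitude': array([-0.0372,  0.0132,  0.7082, -0.7049])}
```

View pics/top1.png

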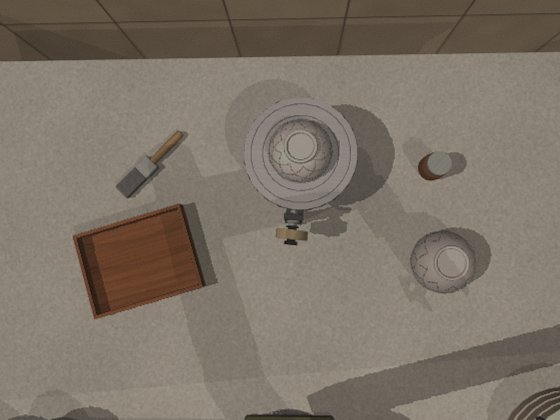

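View pics/scene1.png

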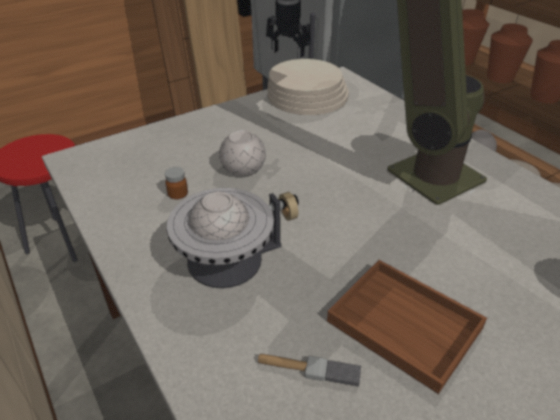

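The top view shows the wheel at about (300,153), the tape at (292,235) on the knob, the tray at about (140,261), the brush at (150,165), the jar at (437,165) and the pot at (443,262). World x runs up the image and y runs left. I'll enlarge the knob area next.

```bash
cat > h.py <<'E'
import numpy as np, cv2
from scipy.spatial.transform import Rotation as R
np.set_printoptions(precision=4,suppress=True)
def ray(c,u,v,o=None,A=None):
    d=np.array([(u-c["cx"])/c["fx"],-(v-c["cy"])/c["fy"],-1.])
    return c["origin"],R.from_quat(c["attitude"]).apply(d)
def at_z(c,u,v,z):
    o,d=ray(c,u,v); return o+d*(z-o[2])/d[2]
def proj(c,p):
    q=R.from_quat(c["attitude"]).inv().apply(np.asarray(p)-c["origin"])
    return np.array([c["cx"]+c["fx"]*q[0]/-q[2], c["cy"]-c["fy"]*q[1]/-q[2]])
E
python3 - <<'E'
from h import *; from cell import bot
c=bot.read_camera("top"); im=c["color"]
cv2.imwrite("pics/crop1.png",cv2.resize(im[185:260,240:340],None,fx=8,fy=8,interpolation=cv2.INTER_CUBIC))
# tray corners (top rim z=.036)
for p in [(181,205),(75,238),(96,317),(203,286)]: print("tray",at_z(c,*p,.036))
print("wheel", at_z(c,300.5,153.5,.131)); 
for p in [(244,153),(357,153),(300,98),(300,209)]: print(at_z(c,*p,.131))
E
```

```text
tray [0.5841 0.246  0.036 ]
tray [0.509  0.4923 0.036 ]
tray [0.3288 0.4385 0.036 ]
tray [0.3988 0.1933 0.036 ]
wheel [ 0.683  -0.0294  0.131 ]
[0.6853 0.0896 0.131 ]
[ 0.6829 -0.1474  0.131 ]
[ 0.8019 -0.0291  0.131 ]
[ 0.5662 -0.0275  0.131 ]
```

View pics/crop1.png

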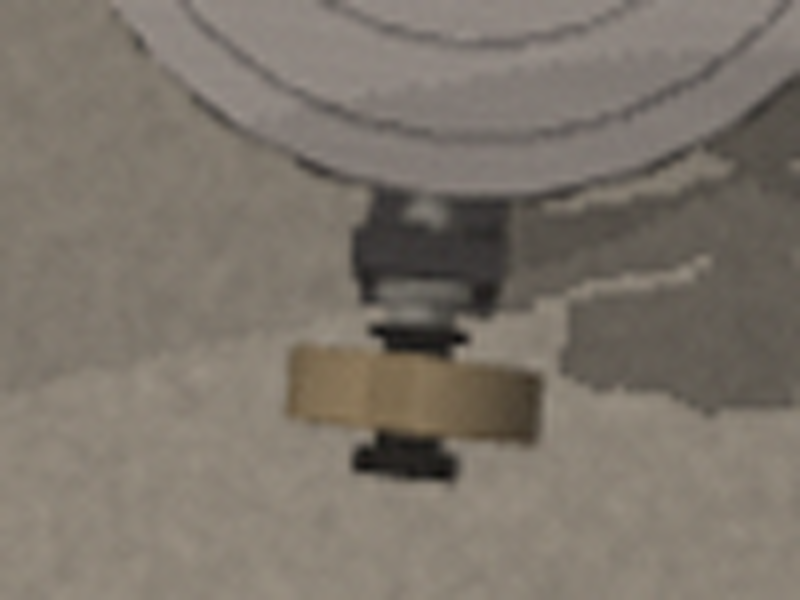

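The crop shows the flange centre at about (405,466), the collar at (418,337), and the tape ends at (290,383) and (542,405). In image pixels these are about (290.6,243), (292.2,227.1), (276.2,232.9) and (307.8,235.6).

```bash
python3 - <<'E'
from h import *; from cell import bot
c=bot.read_camera("top")
f=at_z(c,290.5,242.9,.12); k=at_z(c,292.2,226.9,.12); L=at_z(c,276.2,232.9,.107); Rr=at_z(c,307.8,235.6,.107)
w=np.array([.684,-.029]); 
print("flange",f,"collar",k,"tape",L,Rr,(L+Rr)/2,np.linalg.norm(L-Rr))
for n,d in (("wheel-flange",w-f[:2]),("collar-flange",(k-f)[:2])): print(n,np.linalg.norm(d),np.degrees(np.arctan2(d[1],d[0])))
t=(L-Rr)[:2]; print("tape axis deg",np.degrees(np.arctan2(t[1],t[0]))-90)
T=[at_z(c,*p,.036)[:2] for p in [(181,205),(75,238),(96,317),(203,286)]]; T=np.array(T); print("tray c",T.mean(0))
print(bot.state()["orientation"], R.from_quat(bot.state()["orientation"]).as_matrix())
w=bot.read_camera("wrist"); print(w["tool_from_camera"],w["fx"],w["cx"],w["cy"])
E
```

```text
flange [ 0.4959 -0.0073  0.12  ] collar [ 0.5294 -0.011   0.12  ] tape [0.5173 0.0232 0.107 ] [ 0.5113 -0.0439  0.107 ] [ 0.5143 -0.0104  0.107 ] 0.06740819142700318
wheel-flange 0.18932543410492725 -6.589915701181006
collar-flange 0.03372001980292536 -6.373081204669736
tape axis deg -5.120634247252028
tray c [0.4552 0.3425]
[ 0.9809  0.1947 -0.0001 -0.0006] [[ 0.9242  0.3819 -0.0005]
 [ 0.3819 -0.9242  0.0012]
 [ 0.     -0.0012 -1.    ]]
[[-0.0005  0.9648  0.2629  0.0675]
 [ 1.      0.0005 -0.0003  0.0009]
 [-0.0004  0.2629 -0.9648 -0.1436]
 [ 0.      0.      0.      1.    ]] 320.48942682986757 275.4440883312155 207.4627997821955
```

Request:
send_rows:
  gripper: [-1,-1]
  linear:
    - [0,0,-0.1]
    - [0,0,-0.1]
  yaw: [-0.08,0]
  grip_force: 40

```text
clock: 0.5
position: [0.2003, -0.4849, 0.2714]
orientation: [0.961, 0.276, -0.0, -0.001]
force: [-0.1, 0.1, -0.5]
grip_width: 0.0858
grasp_force: 0.0
```

```bash
python3 - <<'E'
from h import *; from cell import bot
s=bot.state(); print(s["q"],s["position"],R.from_quat(s["orientation"]).as_matrix()[:,0])
E
```

```text
[-1.179   0.2468 -0.0517  1.2735  0.      1.4023] [ 0.2003 -0.4849  0.2714] [0.8471 0.5314 0.0002]
```

Request:
send_rows:
  gripper: [-1,-1,-1,-1,-1,-1,-1,-1,-1,-1]
  linear:
    - [0,0,0]
    - [0,0,0]
    - [0,0,0]
    - [0,0,0]
    - [0,0,0]
    - [0,0,0]
    - [0,0,0]
    - [0,0,0]
    - [0,0,0]
    - [0,0,0]
  yaw: [-0.085,-0.085,-0.085,-0.085,-0.085,-0.085,-0.085,-0.085,-0.085,-0.085]

```text
clock: 1.75
position: [0.2004, -0.4851, 0.2712]
orientation: [0.388, 0.922, 0.0, -0.0]
force: [-0.0, -0.9, 0.4]
grip_width: 0.0851
grasp_force: 0.0
```

Request:
send_rows:
  gripper: [-1,-1,-1,-1,-1,-1]
  linear:
    - [0,0,0]
    - [0,0,0]
    - [0,0,0]
    - [0,0,0]
    - [0,0,0]
    - [0,0,0]
  yaw: [-0.085,-0.085,-0.085,-0.075,0,0]

```text
clock: 2.5
position: [0.2004, -0.4852, 0.2712]
orientation: [0.057, 0.998, 0.0, -0.0]
force: [-0.3, -0.1, 0.2]
grip_width: 0.0856
grasp_force: 0.0
```

```bash
cat >> h.py <<'E'
def delta(s,p):
    "tool-axis fractions to reach p"
    return R.from_quat(s["orientation"]).inv().apply(np.asarray(p)-s["position"])/.2
def heading(s):
    x=R.from_quat(s["orientation"]).as_matrix()[:,0]; return np.degrees(np.arctan2(x[1],x[0]))
E
python3 - <<'E'
from h import *; from cell import bot
s=bot.state(); print(s["q"],s["position"],heading(s),delta(s,[.505,-.010,.24]))
E
```

```text
[-1.179   0.2465 -0.0524  1.2721 -0.     -1.0659] [ 0.2004 -0.4852  0.2712] 173.52026097444676 [-1.2451  2.5324  0.1565]
```

Request:
send_rows:
  gripper: [-1,-1,-1,-1,-1,-1,-1,-1,-1,-1]
  linear:
    - [-0.124,0.253,0]
    - [-0.124,0.253,0]
    - [-0.124,0.253,0]
    - [-0.124,0.253,0]
    - [-0.124,0.253,0]
    - [-0.124,0.253,0]
    - [-0.124,0.253,0]
    - [-0.124,0.253,0]
    - [-0.124,0.253,0]
    - [-0.124,0.253,0]
  yaw: [0,0,0,0,0,0,0,0,0,0]

```text
clock: 3.75
position: [0.5038, -0.008, 0.2715]
orientation: [0.056, 0.998, -0.0, 0.0]
force: [0.9, -0.8, -0.9]
grip_width: 0.0856
grasp_force: 0.0
```

Request:
send_rows:
  gripper: [-1,-1,-1,-1]
  linear:
    - [0,0,0.08]
    - [0,0,0.08]
    - [0,0,0]
    - [0,0,0]
  yaw: [0,0,0,0]

```text
clock: 4.25
position: [0.5031, -0.0099, 0.2398]
orientation: [0.056, 0.998, 0.0, 0.0]
force: [-0.2, 0.2, 0.1]
grip_width: 0.0854
grasp_force: 0.0
```

```bash
cat >> h.py <<'E'
def wrist(bot):
    s=bot.state(); c=bot.read_camera("wrist"); M=np.asarray(c["tool_from_camera"]); Rt=R.from_quat(s["orientation"])
    c["origin"]=s["position"]+Rt.apply(M[:3,3]); c["attitude"]=(Rt*R.from_matrix(M[:3,:3])).as_quat()
    return s,c
E
python3 - <<'E'
from h import *; from cell import bot
s,c=wrist(bot); print(s["q"],s["position"],heading(s))
cv2.imwrite("pics/w1.png",c["color"])
for n,p in dict(tapeL=[.5173,.0232,.107],tapeR=[.5113,-.0439,.107],flange=[.494,-.0071,.12],collar=[.5297,-.011,.12]).items(): print(n,proj(c,p))
E
```

```text
[-0.0197  0.2187 -0.1715  1.1799 -0.      0.0922] [ 0.5031 -0.0099  0.2398] 173.59190749795917
tapeL [314.4598 207.508 ]
tapeR [239.1603 209.1754]
flange [278.     188.8413]
collar [278.0576 229.3976]
```

View pics/w1.png

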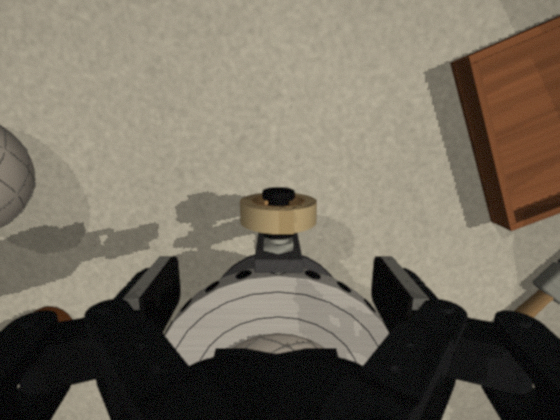

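The wrist view shows the tape spanning columns 240–316 (predicted 239–314) and the flange at (278,195). The roll sits square to the fingers, so the estimate is good to about 1 mm. Now I'll lower around it.

```bash
python3 - <<'E'
from h import *; from cell import bot
s=bot.state(); print(delta(s,[.5142,-.0097,.084]))
E
```

```text
[-0.0529  0.0072  0.7805]
```

Request:
send_rows:
  gripper: [-1,-1,-1,-1,-1,-1,-1,-1]
  linear:
    - [-0.053,0.007,0]
    - [0,0,0.15]
    - [0,0,0.15]
    - [0,0,0.15]
    - [0,0,0.15]
    - [0,0,0.1]
    - [0,0,0.08]
    - [0,0,0]
  yaw: [0,0,0,0,0,0,0,0]

```text
clock: 5.3
position: [0.5135, -0.0097, 0.0825]
orientation: [0.056, 0.998, -0.0, -0.001]
force: [0.4, -1.0, 1.1]
grip_width: 0.0851
grasp_force: 0.0
```

```bash
python3 - <<'E'
from h import *; from cell import bot
s,c=wrist(bot); print(s["position"],heading(s),s["force"])
cv2.imwrite("pics/w2.png",c["color"])
E
```

```text
[ 0.5135 -0.0097  0.0825] 173.62157363080252 [ 0.3993 -1.0091  1.129 ]
```

View pics/w2.png

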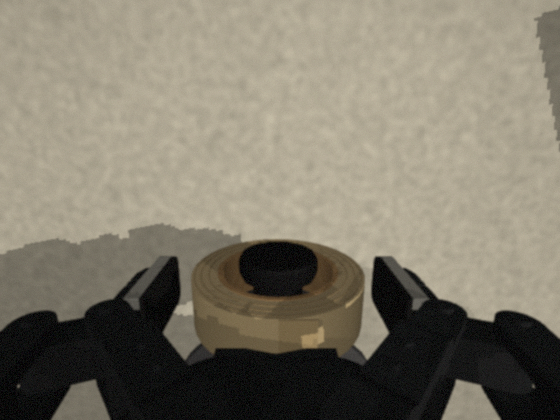

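The fingers straddle the roll evenly, with the fingers at columns 180 and 372 and the roll at 192–364. Closing.

Request:
send_rows:
  gripper: [-0.4,0,1,1,1,1]
  linear:
    - [0,0,0]
    - [0,0,0]
    - [0,0,0]
    - [0,0,0]
    - [0,0,0]
    - [0,0,0]
  yaw: [0,0,0,0,0,0]
  grip_force: 40

```text
clock: 6.1
position: [0.5149, -0.0097, 0.0845]
orientation: [0.055, 0.998, -0.0, 0.001]
force: [0.1, -0.7, 5.9]
grip_width: 0.0672
grasp_force: 44.5
```

Request:
send_rows:
  gripper: [1,1,1,1,1]
  linear:
    - [0,0,-0.02]
    - [0,0,-0.02]
    - [0,0,-0.025]
    - [0,0,0]
    - [0,0,0]
  yaw: [0,0,0,0,0]

```text
clock: 6.72
position: [0.5135, -0.0095, 0.0962]
orientation: [0.055, 0.998, 0.0, -0.0]
force: [0.0, -0.1, -1.4]
grip_width: 0.067
grasp_force: 45.0
```

```bash
python3 - <<'E'
from h import *; from cell import bot
s,c=wrist(bot); print(s["position"],heading(s),s["force"],s["moment"])
cv2.imwrite("pics/w3.png",cv2.resize(c["color"][220:380,170:390],None,fx=3,fy=3))
E
```

```text
[ 0.5135 -0.0095  0.0962] 173.64952688981387 [ 0.0287 -0.1263 -1.3857] [ 0.0299  0.0019 -0.0415]
```

View pics/w3.png

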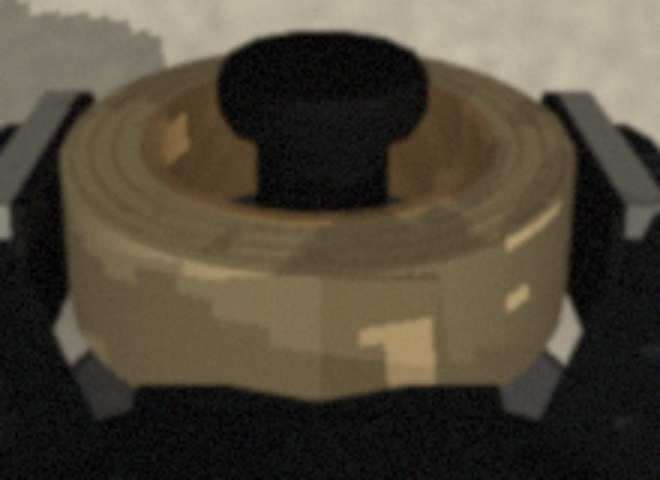

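The roll is gripped and lifted. The knob is laterally centred in the bore, and the wrist force is just the roll's weight. The bore's top edge is at about (277,291.5) and the outer top edge at (277,311.5). I'll check the height numerically.

```bash
python3 - <<'E'
from h import *; from cell import bot
s,c=wrist(bot)
for z in (.138,.140,.142,.144,.146): print(z,proj(c,[.5045,-.0085,z])," ",z+.012,proj(c,[.5045,-.0085,z+.012]))
print(delta(s,[.5135-.0994*.7,-.0095+.011*.7,.1]))
# flange silhouette bottom/top, outer face
for x in(.492,.494): print(proj(c,[x,-.0071,.106]),proj(c,[x,-.0071,.134]))
E
```

```text
0.138 [276.2756 284.6687]   0.15000000000000002 [276.3472 303.4441]
0.14 [276.2865 287.5256]   0.15200000000000002 [276.3608 306.9991]
0.142 [276.2978 290.4837]   0.154 [276.3749 310.695 ]
0.144 [276.3095 293.5485]   0.156 [276.3896 314.5405]
0.146 [276.3216 296.7258]   0.158 [276.4048 318.5447]
[ 0.3499 -0.0002 -0.0191]
[276.1649 222.6709] [276.2877 247.0092]
[276.6673 226.9773] [276.9087 252.2262]
```

The bore top is at about 0.1425 m, so the roll is centred on the axis. Drawing off along tool +x.

Request:
send_rows:
  gripper: [1,1,1,1,1,1,1,1,1,1]
  linear:
    - [0.03,0,0]
    - [0.05,0,0]
    - [0.05,0,0]
    - [0.05,0,0]
    - [0.06,0,0]
    - [0.08,0,0]
    - [0.08,0,0]
    - [0.08,0,0]
    - [0,0,0]
    - [0,0,0]
  yaw: [0,0,0,0,0,0,0,0,0,0]

```text
clock: 8.07
position: [0.419, 0.0011, 0.0966]
orientation: [0.055, 0.998, 0.0, 0.001]
force: [0.5, -0.4, -0.5]
grip_width: 0.0673
grasp_force: 45.0
```

```bash
python3 - <<'E'
from h import *; from cell import bot
s,c=wrist(bot); print(s["position"],heading(s),s["force"],s["grip_width"])
t=bot.read_camera("top")
a=cv2.resize(c["color"],(400,300)); b=cv2.resize(t["color"][140:290,200:400],(400,300))
cv2.imwrite("pics/w4.png",np.hstack([a,b]))
E
```

```text
[0.419  0.0011 0.0966] 173.65315566360462 [ 0.4849 -0.4103 -0.5074] 0.06732442103662163
```

View pics/w4.png

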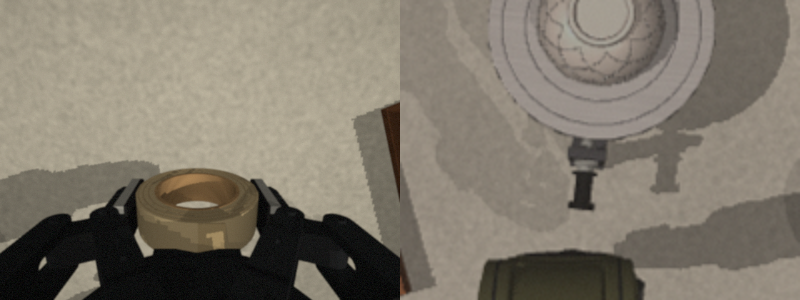

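The roll is clear and in the grip, and the knob is still seated. Carrying it to the tray.

Request:
send_rows:
  gripper: [1,1,1,1,1,1,1,1,1,1]
  linear:
    - [0,0.1,0]
    - [0,0.2,0]
    - [0.01,0.22,0]
    - [0,0.22,0]
    - [0,0.22,0]
    - [0,0.22,0]
    - [0,0.22,0]
    - [0,0.2,0]
    - [0,0.117,0]
    - [0,0,0]
  yaw: [0,0,0,0,0,0,0,0,0,0]

```text
clock: 9.43
position: [0.455, 0.3446, 0.096]
orientation: [0.054, 0.999, 0.0, 0.0]
force: [-0.2, -1.0, -1.5]
grip_width: 0.0672
grasp_force: 45.1
```

Request:
send_rows:
  gripper: [1,1,1,1,1,1]
  linear:
    - [0,0,0.1]
    - [0,0,0.1]
    - [0,0,0.1]
    - [0,0,0.06]
    - [0,0,0]
    - [0,0,0]
  yaw: [0,0,0,0,0,0]

```text
clock: 10.18
position: [0.4548, 0.3427, 0.0249]
orientation: [0.056, 0.998, 0.0, 0.0]
force: [-0.4, 0.1, -0.1]
grip_width: 0.0671
grasp_force: 45.1
```

Lowering in 2 mm steps until contact (expected at a TCP height of about 0.018 m).

Request:
send_rows:
  gripper: [1,1,1,1]
  linear:
    - [0,0,0.012]
    - [0,0,0.01]
    - [0,0,0]
    - [0,0,0]
  yaw: [0,0,0,0]

```text
clock: 10.68
position: [0.4542, 0.3426, 0.02]
orientation: [0.055, 0.998, 0.0, 0.0]
force: [-0.1, -0.7, -1.4]
grip_width: 0.0671
grasp_force: 45.1
```

Request:
send_rows:
  gripper: [1,1,1]
  linear:
    - [0,0,0.01]
    - [0,0,0]
    - [0,0,0]
  yaw: [0,0,0]

```text
clock: 11.05
position: [0.4544, 0.3427, 0.0196]
orientation: [0.055, 0.998, 0.0, 0.0]
force: [-1.8, -2.7, 11.7]
grip_width: 0.0672
grasp_force: 46.4
```

Contact at 12 N. Opening slowly.

Request:
send_rows:
  gripper: [-0.6,-0.8,-1,-1,-1,-1,-1]
  linear:
    - [0,0,-0.005]
    - [0,0,0]
    - [0,0,0]
    - [0,0,0]
    - [0,0,0]
    - [0,0,0]
    - [0,0,0]
  yaw: [0,0,0,0,0,0,0]

```text
clock: 11.92
position: [0.4542, 0.3426, 0.0189]
orientation: [0.055, 0.998, -0.0, -0.0]
force: [-0.2, -0.0, -0.3]
grip_width: 0.0857
grasp_force: 0.0
```

```bash
python3 - <<'E'
from h import *; from cell import bot
s,c=wrist(bot); print(s["position"],s["force"],s["grip_width"])
t=bot.read_camera("scene")
a=cv2.resize(c["color"],(400,300)); b=cv2.resize(t["color"][240:390,310:510],(400,300))
cv2.imwrite("pics/w5.png",np.hstack([a,b]))
E
```

```text
[0.4542 0.3426 0.0189] [-0.1776 -0.0399 -0.2828] 0.08565119241564094
```

View pics/w5.png

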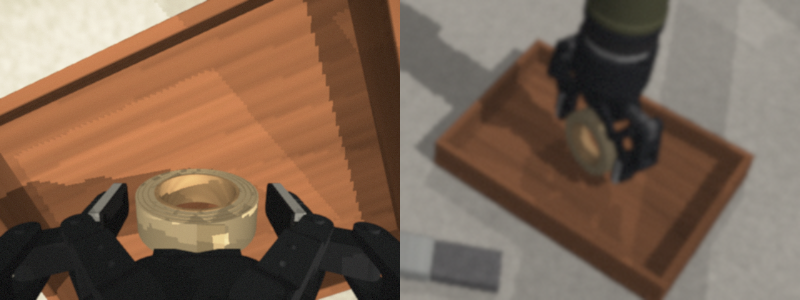

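The roll stands upright in the tray with both fingers clear. Going up, then back to the knob.

Request:
send_rows:
  gripper: [-1,-1,-1,-1,-1,-1,-1,-1]
  linear:
    - [0,0,-0.03]
    - [0,0,-0.1]
    - [0,0,-0.17]
    - [0,0,-0.2]
    - [0,0,-0.2]
    - [0,0,-0.2]
    - [0,0,-0.1]
    - [0,0,0]
  yaw: [0,0,0,0,0,0,0,0]

```text
clock: 13.02
position: [0.4553, 0.3434, 0.2211]
orientation: [0.055, 0.998, 0.001, 0.002]
force: [-0.4, 0.7, -0.0]
grip_width: 0.0854
grasp_force: 0.0
```

```bash
python3 - <<'E'
from h import *; from cell import bot
s=bot.state(); print(s["position"],heading(s),delta(s,[.5132,-.0088,.2]))
E
```

```text
[0.4553 0.3434 0.2211] 173.6488001327297 [-0.4824 -1.7185  0.1019]
```

Request:
send_rows:
  gripper: [-1,-1,-1,-1,-1,-1,-1,-1,-1,-1]
  linear:
    - [-0.048,-0.17,0]
    - [-0.06,-0.215,0]
    - [-0.06,-0.215,0]
    - [-0.06,-0.215,0]
    - [-0.06,-0.215,0]
    - [-0.06,-0.215,0]
    - [-0.06,-0.215,0]
    - [-0.054,-0.19,0]
    - [-0.02,-0.07,0]
    - [0,0,0]
  yaw: [0,0,0,0,0,0,0,0,0,0]

```text
clock: 14.28
position: [0.5115, -0.0102, 0.218]
orientation: [0.056, 0.998, 0.0, -0.001]
force: [-0.2, -0.7, -0.7]
grip_width: 0.0857
grasp_force: 0.0
```

Request:
send_rows:
  gripper: [-1,-1,-1,-1]
  linear:
    - [0,0,0.1]
    - [0,0,0.1]
    - [0,0,0]
    - [0,0,0]
  yaw: [0,0,0,0]

```text
clock: 14.78
position: [0.5121, -0.009, 0.1794]
orientation: [0.055, 0.999, 0.0, 0.0]
force: [0.3, -0.3, -0.6]
grip_width: 0.0853
grasp_force: 0.0
```

```bash
python3 - <<'E'
from h import *; from cell import bot
s,c=wrist(bot); print(s["position"],heading(s),s["force"],delta(s,[.5132,-.0088,.099]))
w=np.array([.5138,-.0088,.12]); d=np.array([-.9939,.1105,0])
for n,r in (("inner flange edge",.014),("collar",-.014)): print(n,proj(c,w+d*r+[0,0,.009]),proj(c,w+d*r+[0,0,.0135]))
print("outer top",proj(c,w+d*.022+[0,0,.014]),"bottom",proj(c,w+d*.022-[0,0,.014]))
t=bot.read_camera("top")
a=cv2.resize(c["color"][190:340,180:380],(400,300),interpolation=2); b=cv2.resize(t["color"][200:350,50:250],(400,300))
cv2.imwrite("pics/w6.png",np.hstack([a,b]))
E
```

```text
[ 0.5121 -0.009   0.1794] 173.72860038404872 [ 0.2674 -0.2841 -0.5803] [-0.0052  0.0014  0.4019]
inner flange edge [276.5813 207.1587] [276.6045 209.0768]
collar [276.5062 248.7469] [276.527  251.4814]
outer top [276.6304 196.5619] bottom [276.496  187.2423]
```

View pics/w6.png

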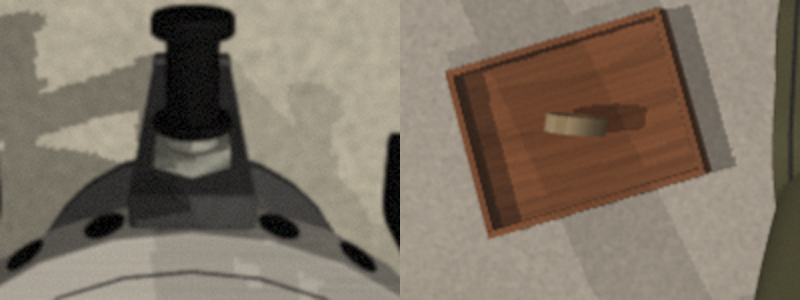

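The roll stands in the middle of the tray. The knob's flange inner edge is at row 210 (predicted 209), its collar is at about row 251, and its centre column is 276.5, all matching the prediction. Descending and closing on the waist.

Request:
send_rows:
  gripper: [-1,-1,-1,-1,-1,0,0.5,1,1,1]
  linear:
    - [-0.005,0.001,0.1]
    - [0,0,0.12]
    - [0,0,0.12]
    - [0,0,0.062]
    - [0,0,0]
    - [0,0,0]
    - [0,0,0]
    - [0,0,0]
    - [0,0,0]
    - [0,0,0]
  yaw: [0,0,0,0,0,0,0,0,0,0]
  grip_force: 60

```text
clock: 16.12
position: [0.5134, -0.0089, 0.0991]
orientation: [0.055, 0.998, 0.001, 0.0]
force: [-0.6, 4.5, 4.6]
grip_width: 0.0163
grasp_force: 58.4
```

Request:
send_rows:
  gripper: [1,1,1,1]
  linear:
    - [0,0,0]
    - [0,0,0]
    - [0,0,0]
    - [0,0,0]
  yaw: [0,0,0,0]

```text
clock: 16.62
position: [0.5134, -0.0089, 0.0991]
orientation: [0.055, 0.998, 0.001, 0.0]
force: [-0.3, 5.2, 4.8]
grip_width: 0.0163
grasp_force: 58.5
```

Request:
send_rows:
  gripper: [1,1,1,1,1,1,1]
  linear:
    - [0.02,0,0]
    - [0.02,0,0]
    - [0.02,0,0]
    - [0.02,0,0]
    - [0.005,0,0]
    - [0,0,0]
    - [0,0,0]
  yaw: [0,0,0,0,0,0,0]
  grip_force: 70

```text
clock: 17.5
position: [0.5022, -0.0076, 0.0992]
orientation: [0.055, 0.998, 0.001, 0.005]
force: [11.3, 4.1, -6.8]
grip_width: 0.0161
grasp_force: 68.3
```

Request:
send_rows:
  gripper: [1,1,1,1]
  linear:
    - [0.01,0,0]
    - [0,0,0]
    - [0,0,0]
    - [0,0,0]
  yaw: [0,0,0,0]

```text
clock: 18.0
position: [0.5005, -0.0074, 0.0993]
orientation: [0.055, 0.998, 0.001, 0.006]
force: [11.9, 3.6, -7.8]
grip_width: 0.0159
grasp_force: 68.4
```

The arm gives under the spring: 13 mm pulled so far at 11.9 N, which matches the spring. Continuing to the stop.

Request:
send_rows:
  gripper: [1,1,1,1,1]
  linear:
    - [0.015,0,0]
    - [0.015,0,0]
    - [0,0,0]
    - [0,0,0]
    - [0,0,0]
  yaw: [0,0,0,0,0]

```text
clock: 18.62
position: [0.4956, -0.0069, 0.0993]
orientation: [0.055, 0.998, 0.001, 0.006]
force: [14.8, 3.6, -10.4]
grip_width: 0.0157
grasp_force: 68.7
```

Request:
send_rows:
  gripper: [1,1,1,1]
  linear:
    - [0.015,0,0]
    - [0,0,0]
    - [0,0,0]
    - [0,0,0]
  yaw: [0,0,0,0]

```text
clock: 19.12
position: [0.4957, -0.0069, 0.0993]
orientation: [0.055, 0.998, 0.0, 0.009]
force: [20.1, 1.8, -17.7]
grip_width: 0.0162
grasp_force: 68.7
```

Request:
send_rows:
  gripper: [1,1,1,1,1,1]
  linear:
    - [0,0,0]
    - [0,0,0]
    - [0,0,0]
    - [0,0,0]
    - [0,0,0]
    - [0,0,0]
  yaw: [0,0,0,0,0,0]

```text
clock: 19.88
position: [0.4957, -0.0069, 0.0994]
orientation: [0.055, 0.998, 0.0, 0.009]
force: [20.9, 2.6, -17.6]
grip_width: 0.016
grasp_force: 68.7
```

```bash
python3 - <<'E'
from h import *; from cell import bot
s,c=wrist(bot); t=bot.read_camera("scene"); print(s["position"],s["force"])
a=cv2.resize(c["color"],(400,300)); b=cv2.resize(t["color"][160:400,160:480],(400,300))
cv2.imwrite("pics/w7.png",np.hstack([a,b]))
E
```

```text
[ 0.4957 -0.0069  0.0994] [ 20.9373   2.5938 -17.6133]
```

View pics/w7.png

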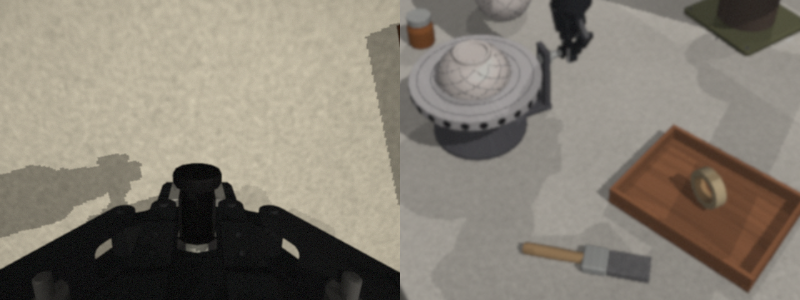

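The knob is held between the pads and drawn back to the stop. The roll stands in the tray, and the bowl, jar and brush look untouched. Handing in.

```bash
python3 -c "
from cell import bot
print(bot.sign_off())"
```

```text
the job is handed in; nothing more can be done
None
```

I set the roll of tape down standing in the tray and pulled the plunger back about 17.7 mm to its stop. I handed the job in at about 20 s with the gripper still holding it there; the sign-off gave no verdict.

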